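# Push the pipe offcut up the gutter into the test seat

## Task

The pipe offcut (the longer of the two round steel parts lying at the low end of the sloped twin gutter) is next for the hardness check: with the fingertips, push it steadily up its own lane, over the crest at the top, so that it comes to rest in the dip against the stop plate and cannot roll back. Keep it on the gutter floor - do not pick it up, carry it or bat it - and leave the short bearing in the other lane and everything else where they are.

Things in the scene. Friction and masses are not known exactly. Their poses are not given: they have to be found in the camera images.
- gutter: Fixed twin sloped gutter of dark steel on a plywood base 225 x 165 x 6 mm (x -117 to +108 mm). Origin on the worktop under its middle; x points uphill along the lanes, y left across them, z up. Two lanes, each 66 mm wide inside, centre lines at y = +35.5 and -35.5 mm; their walls are 5 mm thick and stand 24 mm above the lane floor.
- trough: The sloping part of the gutter, fixed to it: a frame tilted with the lane floor, which rises at 8 degrees over 140 mm. Origin on the floor at the crest, between the lanes (x = 45, z = 44 mm in the gutter's frame); x uphill along the floor, y left, z square to it. A part on the slope has its centre at z = 20 mm here.
- lip (a point): Top of the low-end lip that keeps the parts from rolling out, between the lanes (x = -90, z = 30 mm in the gutter's frame). The lip is 5 mm thick and stands 5 mm above the lane floor. In each lane one part rests against it, centre at x = -77, z = 47 mm. Outside it there is open space above the base plate.
- seat_left (a point): Centre of a 40 mm round part at rest in the dip of the lane on the +y side (gutter frame x = 65, y = +35.5, z = 60 mm). Beyond the crest the floor drops at 12 degrees to the upright stop plate (face at x = 85, top at z = 66 mm). A part whose centre is past the crest rolls into the dip by itself; let go sooner, it rolls back.
- seat_right (a point): The same for the lane on the gutter's -y side (in the gutter's frame x = 65, y = -35.5, z = 60 mm).
- tube: The pipe offcut: steel tube, 40 mm outside diameter, 33 mm bore, 60 mm long, about 0.2 kg, lying across one of the lanes (either one) against the low lip. Origin at its centre; y along its length; it turns about y as it rolls.
- bearing: The short round part in the other lane, to be left alone: steel bearing, 40 mm diameter, 26 mm wide. Origin at its centre, y along its axis.
- tape_roll: Black tape roll lying flat beside the gutter (66 mm across, 19 mm high), bystander. Origin under its centre.
- block: Pale reference block lying beside the gutter (35 x 50 x 12 mm), bystander. Origin under its centre.
- tester: Hardness tester, a round black dial on a yellow foot (56 x 87 mm, 141 mm high), standing to the right, bystander. Origin under its centre.
- oil: Small oil bottle (32 mm across, 77 mm high), standing to the right, bystander. Origin under its centre.
Not all that is in view belongs to the job. What is shaped like the tube but turquoise or yellow is not meant.

How it is judged:
By the outcome, as a careful person would: the job done as asked, in the order asked, and still so for the second after the job is handed in, with the robot touching nothing.
It also fails if it takes over 43 s, if anything falls off the work surface, if the arm or the gripper's body presses on something with over 40 N, if the wrist force passes 120 N, or if a joint passes its speed limit or range.

## Robot

A 7-joint arm with a two-finger parallel gripper is mounted at the origin on a cart in front of the work surface, level with it; the furniture and walls round the work are solid. World frame = base frame: x ahead of the robot, y to its left, z up, the work surface at z = 0. Lengths are in m, angles in rad, forces in N, time in s.
With the tool pointing down it reaches from about 0.4 to 0.9 m from the base axis. Payload 5.6 kg.
Tool frame: the origin (TCP) lies midway between the tips of the shut fingers; the grasp point (between the pads) lies 19 mm behind it (ctrl.hold_point_z is the distance from the TCP to the grasp point, in m); z points along the fingers, y is the line along which they close (so a half turn about z gives the same grasp; the last joint's range is limited). The gripper opens to 92 mm and grips with 3 to 60 N. Pads are 20 mm wide; open, the fingers measure 128 mm over their backs; the gripper's body (75 mm by 189 mm) begins 69 mm behind the grasp point.
Start: joints at [-1.205, 0.468, -0.012, 1.603, 0.006, 1.071, -0.056], TCP at [0.258, 0.596, 0.215] pointing down, gripper open.
Joint ranges: [-2.53, 2.53], [-0.31, 2.02], [-1.57, 1.55], [0.28, 2.44], [-1.29, 4.43], [0.15, 1.84], [-2.92, 2.92]. Speed limits (rad/s): [2.57, 2.57, 3.14, 3.14, 3.14, 3.14, 3.14].

## Interface

Orientations are given as a rotation vector (axis times angle).
In Python, from cell import ctrl, viewer gives the robot as it stands.
- The arm moves only by the shell command python3 -m inch 'ROWS' [OPENING] [FORCE]. ROWS is JSON, a list of rows, each a list of 6 numbers: the shift along the tool's x, y, z each as a share of 25 mm, from -1 to 1, then the turn, a rotation vector about the tool's x, y, z each as a share of 10 degrees, from -1 to 1. In form: [[x, y, z, rx, ry, rz], ...]. A call has 1 to 8 rows; each row shifts and turns the commanded pose from where the row before left it, along the tool's axes as they then stand; what a row does not reach is not made up. A row lasts 1/8 s, in which the tool goes at most 62.5 mm and 10.7 degrees, less where a joint would pass 70% of its speed; a pose out of reach is approached as far as the arm can. A call with a number of a shift or a turn outside -1 to 1 is refused whole. A call with a gripper value outside its range is refused whole. OPENING is the opening, from -1 (shut) to 1 (fully open), set as the call begins (- or left out, the last holds). The fingers move at their own pace and stop on an object; FORCE is the grip in N (left out, the last holds). Time passes only in rows, so rows that do not move let the fingers close. It gives the time, the measured TCP pose, the force, the opening and the grip force at its end, in the units of the state.
- ctrl.get_obs(): the state, without advancing time (a new reading comes with each control period).
- viewer.grab_frame(name): name is "scene" or "top" or "wrist"; returns the picture (400x640x3 uint8, red, green, blue); there is no depth.
- viewer.get_calibration(name): a dict with "fx", "fy", "cx", "cy" (pixels), "distortion" ([k1, k2, p1, p2, k3] as OpenCV has them; the pictures are not rectified), "pose" (4x4, takes a point from camera to world coordinates). Camera axes: x right, y down, z forward; pixel columns grow to the right and rows downward; lengths in m; the calibration is good to about 2 mm. A picture is of the moment at which its call begins: read the wrist's pose just before it. get_calibration takes no time and is no camera call; for the wrist camera it gives the pose at the moment of the call.
- ctrl.hand_in(): hands the job in; it is judged then, once.
The state is a dict: "time_s": time; "joint_positions": joint angles; "qd": joint speeds; "joint_torque": joint torques, N m; "position": TCP position; "tcp_rot": TCP orientation; "contact_force": force on the tool from outside, world axes, zero at the start; "moment": the same for the moment, N m; "opening": finger opening in m; "gripper_force": force on a finger pad.
Only numpy, scipy, OpenCV 4.12 (cv2) and the standard library are available. Lean on these libraries where they do the work, as an engineer would, in place of code of your own. Each camera call takes 0.05 s, during which the arm holds its last target. There are 200 camera calls.

## Working session

There is one attempt and no reset: what is moved stays moved. The work goes in short steps, Python scripts to look and compute and a shell command to move; the robot and the scene stay as the last step left them, time stands still between calls to the robot, and variables do not carry over. Pictures are saved under pics/ and viewed, at most 10 in all, crops included, and the job is handed in when it is done.

```bash
mkdir -p pics; ls; python3 - <<'E'
from cell import ctrl, viewer
import cv2,json
o=ctrl.get_obs(); print(o['time_s'],o['position'],o['tcp_rot'],o['opening'],ctrl.hold_point_z)
for n in ("scene","top"):
    cv2.imwrite(f"pics/{n}0.png",viewer.grab_frame(n)[:,:,::-1])
    print(n,viewer.get_calibration(n))
E
```

```text
pics
0.0 [0.25821429 0.59587911 0.21364756] [-6.37685010e-01 -3.07597934e+00  2.73332241e-03] 0.09190616567563667 0.0187
scene {'fx': 513.6632720265976, 'fy': 513.6632720265976, 'cx': 326.8212580393462, 'cy': 192.36389964470405, 'distortion': array([0.05247322, 0.        , 0.        , 0.        , 0.        ]), 'pose': array([[ 0.81464055, -0.35151748,  0.46129842, -0.12775481],
       [-0.57995808, -0.48954245,  0.65115038, -1.07128766],
       [-0.00306558, -0.79798725, -0.60266653,  0.95860952],
       [ 0.        ,  0.        ,  0.        ,  1.        ]])}
top {'fx': 389.1653513317067, 'fy': 389.1653513317067, 'cx': 317.82968325992346, 'cy': 201.08117140515827, 'distortion': array([-0.0168349,  0.       ,  0.       ,  0.       ,  0.       ]), 'pose': array([[ 0.02555087, -0.98048533,  0.19492479,  0.4023007 ],
       [-0.9995994 , -0.02268415,  0.0169253 , -0.11217562],
       [-0.0121733 , -0.19527916, -0.98067215,  0.91986226],
       [ 0.        ,  0.        ,  0.        ,  1.        ]])}
```

View pics/scene0.png

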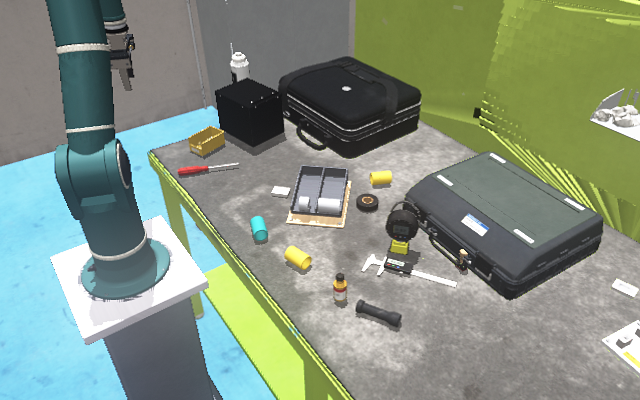

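View pics/top0.png

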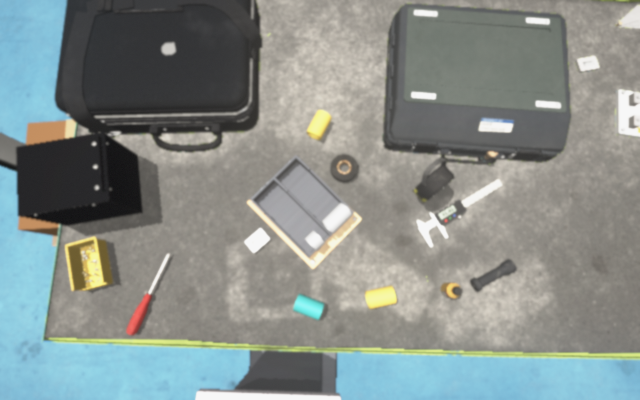

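The gutter is at about (305,212) in the top view. Its low end faces lower right, with the long tube at (338,216) and the short bearing at (314,240). I'll enlarge both views to pick points.

```bash
cat > h.py <<'E'
import numpy as np, cv2
from cell import ctrl, viewer
def ray(c,uv):
    K=np.array([[c['fx'],0,c['cx']],[0,c['fy'],c['cy']],[0,0,1]])
    p=cv2.undistortPoints(np.array([[uv]],float),K,np.array(c['distortion']))[0,0]
    T=np.array(c['pose']); return T[:3,3],T[:3,:3]@np.r_[p,1]
def plane(c,uv,z):
    o,d=ray(c,uv); return o+d*(z-o[2])/d[2]
def tri(c1,a,c2,b):
    o1,d1=ray(c1,a);o2,d2=ray(c2,b)
    s=np.linalg.lstsq(np.c_[d1,-d2],o2-o1,rcond=None)[0]
    p,q=o1+d1*s[0],o2+d2*s[1]; return (p+q)/2,np.linalg.norm(p-q)
def proj(c,P):
    K=np.array([[c['fx'],0,c['cx']],[0,c['fy'],c['cy']],[0,0,1]]);T=np.linalg.inv(np.array(c['pose']))
    return cv2.projectPoints(np.atleast_2d(P).astype(float),cv2.Rodrigues(T[:3,:3])[0],T[:3,3],K,np.array(c['distortion']))[0][:,0]
E
python3 - <<'E'
import cv2,numpy as np
a=cv2.imread('pics/top0.png')[150:275,240:370]; b=cv2.imread('pics/scene0.png')[155:230,280:360]
A=cv2.resize(a,None,fx=4,fy=4,interpolation=cv2.INTER_CUBIC)[:500]
B=cv2.resize(b,(280*80//75*1,280),interpolation=cv2.INTER_CUBIC)
B=cv2.resize(b,None,fx=3.5,fy=3.5,interpolation=cv2.INTER_CUBIC)
out=np.zeros((500,800,3),np.uint8); out[:500,:520]=A; out[:B.shape[0],520:520+B.shape[1]]=B
cv2.imwrite('pics/crop.png',out)
E
```

```text
(no output)
```

View pics/crop.png

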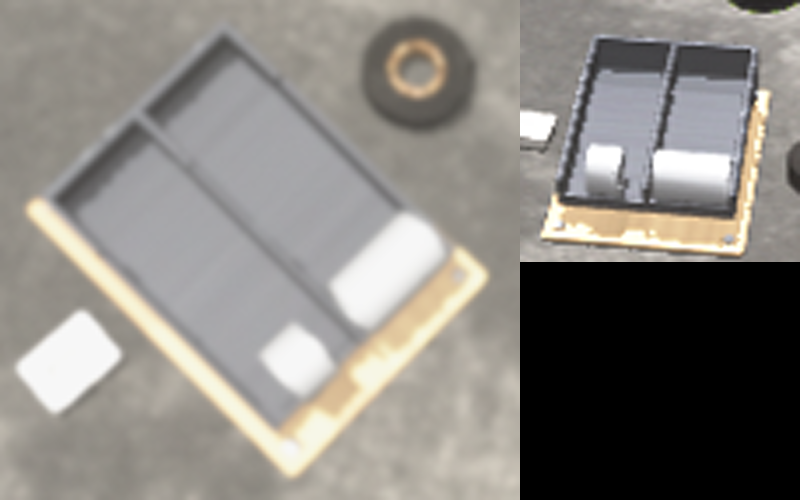

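Both views show the tube in the gutter's right (-y) lane: top about (337,217), scene about (329,205). Plywood corners in the top view are at (362,219), (312.5,269) and (247,201).

```bash
python3 - <<'E'
from h import *
ct,cs=viewer.get_calibration('top'),viewer.get_calibration('scene')
R,B,L=[plane(ct,p,.006) for p in ((362,218.75),(312.5,268.75),(247.2,201.2))]
print(R,B,L,np.linalg.norm(R-B),np.linalg.norm(L-B))
def blob(n,box):
    im=cv2.imread(f'pics/{n}0.png'); h=cv2.cvtColor(im,cv2.COLOR_BGR2HSV)
    m=((h[...,2]>195)&(h[...,1]<30)).astype(np.uint8); k=np.zeros_like(m);x0,y0,x1,y1=box;k[y0:y1,x0:x1]=1
    N,l,s,c=cv2.connectedComponentsWithStats(m*k)
    return [(c[i],s[i][4]) for i in range(1,N) if s[i][4]>30]
bt,bs=blob('top',(298,195,358,256)),blob('scene',(295,190,345,215)); print(bt,bs)
for a in bt:
  for b in bs: print(a[0],b[0],tri(ct,a[0],cs,b[0]))
yl=(L-R+0)*0
x=(L-B)/np.linalg.norm(L-B); y=(B-R)/np.linalg.norm(B-R)
print('yaw',np.degrees(np.arctan2(x[1],x[0])),np.degrees(np.arctan2(-y[0],y[1])))
E
```

```text
[ 0.54367776 -0.20217466  0.006     ] [ 0.42391906 -0.0881457   0.006     ] [0.57973222 0.07314863 0.006     ] 0.16536248302349918 0.22426235069535
[(array([336.37554585, 217.00436681]), np.int32(458)), (array([313.82439024, 239.53658537]), np.int32(205)), (array([334.25531915, 242.14893617]), np.int32(47))] [(array([303.21590909, 200.07954545]), np.int32(88)), (array([329.07920792, 202.20792079]), np.int32(202))]
[336.37554585 217.00436681] [303.21590909 200.07954545] (array([ 0.50285489, -0.12451264,  0.08303511]), np.float64(0.06833435298521996))
[336.37554585 217.00436681] [329.07920792 202.20792079] (array([ 0.53878981, -0.14007372,  0.05857098]), np.float64(0.0014533019912040745))
[313.82439024 239.53658537] [303.21590909 200.07954545] (array([ 0.48571598, -0.09027679,  0.05913842]), np.float64(0.0016803149630611124))
[313.82439024 239.53658537] [329.07920792 202.20792079] (array([ 0.51805888, -0.10934759,  0.04465072]), np.float64(0.07119834995062835))
[334.25531915 242.14893617] [303.21590909 200.07954545] (array([ 0.47036708, -0.13067515,  0.09340343]), np.float64(0.01855573084466517))
[334.25531915 242.14893617] [329.07920792 202.20792079] (array([ 0.50209799, -0.14881583,  0.07728303]), np.float64(0.05124454831718671))
yaw 45.990251797638315 46.403940841485095
```

```bash
python3 -m inch '[[0,0,0,0,0,1],[0,0,0,0,0,1],[0,0,0,0,0,1],[0,0,0,0,0,1],[0,0,0,0,0,1],[0,0,0,0,0,1],[0,0,0,0,0,1],[0,0,0,0,0,1]]' -0.74
python3 -m inch '[[0,0,0,0,0,1],[0,0,0,0,0,1],[0,0,0,0,0,1],[-0.55,1,0,0,0,0],[-0.55,1,0,0,0,0],[-0.55,1,0,0,0,0],[-0.55,1,0,0,0,0],[-0.55,1,0,0,0,0]]'
python3 -m inch '[[-0.55,1,0,0,0,0],[-0.55,1,0,0,0,0],[-0.55,1,0,0,0,0],[-0.55,1,0,0,0,0],[-0.55,1,0,0,0,0],[-0.55,1,0,0,0,0],[-0.55,1,0,0,0,0],[-0.55,1,0,0,0,0]]'
python3 -m inch '[[-0.55,1,0,0,0,0],[-0.55,1,0,0,0,0],[-0.55,1,0,0,0,0],[-0.55,1,0,0,0,0],[-0.55,1,0,0,0,0],[-0.55,1,0,0,0,0],[-0.55,1,0,0,0,0],[-0.55,1,0,0,0,0]]'
```

```text
time_s: 1.1
position: [0.2582, 0.5961, 0.214]
tcp_rot: [2.471, 1.939, -0.001]
contact_force: [-0.2, -0.6, 0.0]
opening: 0.0139
gripper_force: 0.0
time_s: 2.1
position: [0.302, 0.4594, 0.2143]
tcp_rot: [2.885, 1.242, -0.001]
contact_force: [-0.0, -1.1, -0.3]
opening: 0.012
gripper_force: 0.0
time_s: 3.1
position: [0.3717, 0.2418, 0.2145]
tcp_rot: [-2.886, -1.242, 0.0]
contact_force: [0.3, 0.4, -0.8]
opening: 0.0122
gripper_force: 0.0
time_s: 4.1
position: [0.4411, 0.0246, 0.2146]
tcp_rot: [-2.885, -1.242, -0.0]
contact_force: [0.1, 0.3, -0.1]
opening: 0.0119
gripper_force: 0.0
```

```bash
python3 -m inch '[[-0.55,1,0,0,0,0],[-0.55,1,0,0,0,0],[-0.55,1,0,0,0,0],[-0.55,1,0,0,0,0],[-0.55,1,0,0,0,0],[-0.55,1,0,0,0,0],[-0.55,1,0,0,0,0],[0,0,0,0,0,0]]'
python3 - <<'E'
from h import *
cv2.imwrite('pics/wrist1.png',viewer.grab_frame('wrist')[:,:,::-1]); c=viewer.get_calibration('wrist'); print(ctrl.get_obs()['position'],c)
np.save('c1.npy',c,allow_pickle=True)
a=np.radians(46.3);O=np.array([.5645,-.0607,0]);R=np.array([[np.cos(a),-np.sin(a),0],[np.sin(a),np.cos(a),0],[0,0,1]])
for n,P in dict(corner=(-117,-82.5,6),cornerB=(-117,82.5,6),lipouter_mid=(-92.5,0,30),tubeL=(-77,-5.5,67),tubeR=(-77,-65.5,67)).items(): print(n,proj(c,O+R@np.array(P)/1000))
E
```

```text
time_s: 5.1
position: [0.5017, -0.1667, 0.2145]
tcp_rot: [2.887, 1.236, -0.001]
contact_force: [-0.6, 0.5, -0.2]
opening: 0.0119
gripper_force: 0.0
[ 0.50152127 -0.16507285  0.21432603] {'fx': 326.80393369698845, 'fy': 326.80393369698845, 'cx': 320.0847930299683, 'cy': 195.77340473391243, 'distortion': array([0.02267668, 0.        , 0.        , 0.        , 0.        ]), 'pose': array([[ 7.24956366e-01, -6.65771728e-01, -1.76596360e-01,
         5.51320459e-01],
       [-6.88794098e-01, -7.01088309e-01, -1.84493561e-01,
        -1.12737104e-01],
       [-9.79046119e-04,  2.55388312e-01, -9.66838069e-01,
         3.85736964e-01],
       [ 0.00000000e+00,  0.00000000e+00,  0.00000000e+00,
         1.00000000e+00]])}
corner [[367.84779024 171.25971059]]
cornerB [[227.61859469 170.80309244]]
lipouter_mid [[295.99027276 152.85933734]]
tubeL [[298.65690693 141.73762097]]
tubeR [[360.78329509 141.9107889 ]]
```

View pics/wrist1.png

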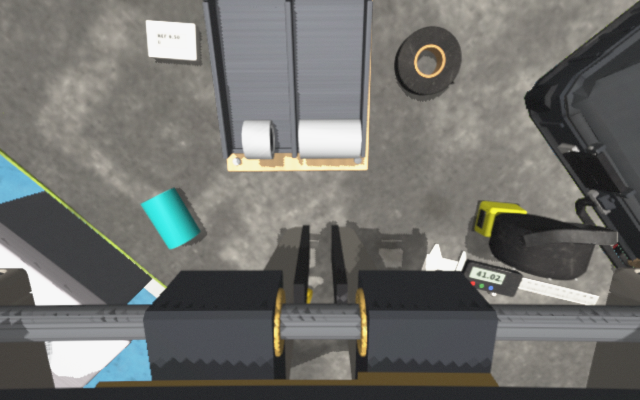

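The wrist view matches the estimated gutter pose to about a pixel: plywood corners at (368,170) and (228,170), tube spanning columns 299–361 at row 138. I'll lower the fingers behind the lip.

```bash
python3 -m inch '[[-0.36,0.36,1,0,0,0],[0,0,1,0,0,0],[0,0,1,0,0,0],[0,0,1,0,0,0],[0,0,1,0,0,0],[0,0,1,0,0,0],[0,0,0.9,0,0,0],[0,0,0,0,0,0]]'
python3 - <<'E'
from h import *
cv2.imwrite('pics/w2.png',viewer.grab_frame('wrist')[100:400,100:540,::-1]); 
d=ctrl.get_obs()['position']-np.array([.5645,-.0607,0]);a=np.radians(46.3);print(d[0]*np.cos(a)+d[1]*np.sin(a),-d[0]*np.sin(a)+d[1]*np.cos(a),d[2])
E
```

```text
time_s: 6.15
position: [0.5011, -0.1753, 0.0409]
tcp_rot: [-2.882, -1.243, 0.004]
contact_force: [-0.2, 0.2, -0.4]
opening: 0.0118
gripper_force: 0.0
-0.12652603549293404 -0.03444046436409953 0.04194441012442805
```

View pics/w2.png

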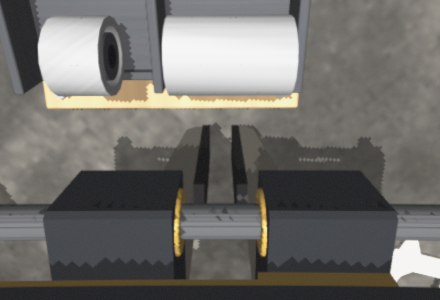

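The tube sits at crop columns 162–298 and the fingers are centred near 222, so I'll shift about 3 mm to the right and start pushing.

```bash
python3 -m inch '[[0.2,0.12,0,0,0,0],[0.2,0,0,0,0,0],[0.15,0,0,0,0,0],[0.15,0,0,0,0,0],[0.15,0,-0.02,0,0,0],[0.15,0,-0.02,0,0,0],[0.15,0,-0.02,0,0,0],[0.15,0,-0.02,0,0,0]]'
python3 -m inch '[[0.2,0,-0.025,0,0,0],[0.2,0,-0.025,0,0,0],[0.2,0,-0.025,0,0,0],[0.2,0,-0.025,0,0,0],[0.2,0,-0.025,0,0,0]]'
python3 - <<'E'
from h import *
cv2.imwrite('pics/w3.png',viewer.grab_frame('wrist')[50:400,100:540,::-1]); 
d=ctrl.get_obs()['position']-np.array([.5645,-.0607,0]);a=np.radians(46.3);print(d[0]*np.cos(a)+d[1]*np.sin(a),-d[0]*np.sin(a)+d[1]*np.cos(a),d[2])
E
```

```text
time_s: 7.2
position: [0.5271, -0.1555, 0.0441]
tcp_rot: [2.886, 1.242, -0.0]
contact_force: [-1.3, -0.3, 1.4]
opening: 0.0121
gripper_force: 0.9
time_s: 7.82
position: [0.5444, -0.1371, 0.0472]
tcp_rot: [-2.886, -1.242, 0.0]
contact_force: [-0.8, -1.7, 1.7]
opening: 0.012
gripper_force: 0.9
-0.06809013024850978 -0.038249251672552935 0.04728456610118585
```

View pics/w3.png

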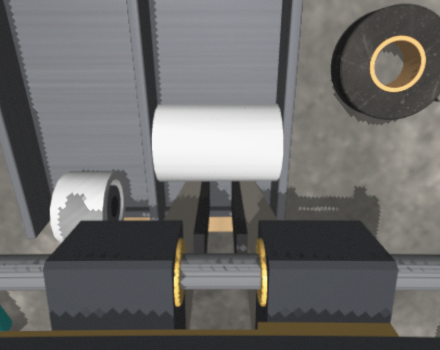

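The tube is rolling squarely ahead of the fingers at (217,142), and the bearing hasn't moved.

```bash
python3 -m inch '[[0.2,0,-0.028,0,0,0],[0.2,0,-0.028,0,0,0],[0.2,0,-0.028,0,0,0],[0.2,0,-0.028,0,0,0],[0.2,0,-0.028,0,0,0],[0.2,0,-0.028,0,0,0],[0.2,0,-0.028,0,0,0],[0.2,0,-0.028,0,0,0]]'
python3 -m inch '[[0.2,0,-0.028,0,0,0],[0.2,0,-0.028,0,0,0],[0.2,0,-0.028,0,0,0],[0.2,0,-0.028,0,0,0],[0.2,0,-0.028,0,0,0],[0.15,0,-0.02,0,0,0],[0.1,0,-0.01,0,0,0],[0.1,0,-0.01,0,0,0]]'
python3 -m inch '[[0.1,0,-0.01,0,0,0],[0.1,0,-0.01,0,0,0],[0.1,0,0,0,0,0],[0.1,0,0,0,0,0],[0.1,0,0,0,0,0],[0.1,0,0,0,0,0],[0,0,0,0,0,0],[0,0,0,0,0,0]]'
python3 - <<'E'
from h import *
cv2.imwrite('pics/w4.png',viewer.grab_frame('wrist')[50:400,100:540,::-1]); 
d=ctrl.get_obs()['position']-np.array([.5645,-.0607,0]);a=np.radians(46.3);print(d[0]*np.cos(a)+d[1]*np.sin(a),-d[0]*np.sin(a)+d[1]*np.cos(a),d[2])
E
```

```text
time_s: 8.88
position: [0.5719, -0.1081, 0.0529]
tcp_rot: [2.886, 1.242, 0.0]
contact_force: [-1.9, -2.0, 0.9]
opening: 0.0121
gripper_force: 0.9
time_s: 9.88
position: [0.5949, -0.0838, 0.0573]
tcp_rot: [-2.886, -1.242, 0.0]
contact_force: [-2.0, -0.9, 1.0]
opening: 0.012
gripper_force: 0.9
time_s: 10.88
position: [0.6052, -0.0729, 0.0578]
tcp_rot: [-2.886, -1.242, -0.0]
contact_force: [-0.2, -0.2, 0.5]
opening: 0.0121
gripper_force: 0.0
0.019152598425411227 -0.03792792280531711 0.05782734661566993
```

View pics/w4.png

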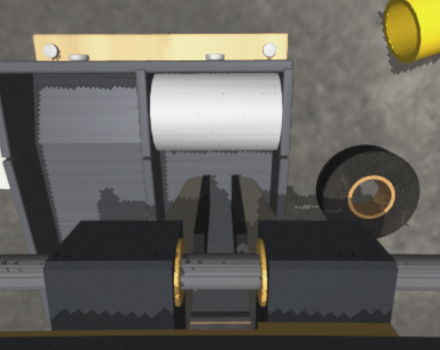

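The tube has rolled into the dip against the stop plate, at (216,111), and contact force is gone. I'll back off and lift, then verify.

```bash
python3 -m inch '[[-0.2,0,-0.1,0,0,0],[-0.4,0,-0.6,0,0,0],[0,0,-1,0,0,0],[0,0,-1,0,0,0],[-0.6,0,-1,0,0,0],[-0.6,0,-1,0,0,0],[-0.6,0,-1,0,0,0],[0,0,0,0,0,0]]'
python3 -m inch '[[-1,0,-1,0,0,0],[-1,0,0,0,0,0],[-1,0,0,0,0,0],[-1,0,0,0,0,0],[-1,0,0,0,0,0],[-1,0,0,0,0,0],[0,0,0,0,0,0],[0,0,0,0,0,0]]'
python3 - <<'E'
from h import *
cv2.imwrite('pics/w5.png',viewer.grab_frame('wrist')[:,:,::-1])
c=viewer.get_calibration('wrist')
a=np.radians(46.3);R=np.array([[np.cos(a),-np.sin(a),0],[np.sin(a),np.cos(a),0],[0,0,1]])
print(proj(c,np.array([.5645,-.0607,0])+R@[.065,-.0355,.06]))
E
```

```text
time_s: 11.92
position: [0.5642, -0.1186, 0.2029]
tcp_rot: [2.886, 1.237, 0.007]
contact_force: [-0.6, -0.4, -1.0]
opening: 0.0122
gripper_force: 0.0
time_s: 12.92
position: [0.4613, -0.2251, 0.2253]
tcp_rot: [-2.885, -1.243, -0.001]
contact_force: [0.4, 0.3, -0.2]
opening: 0.012
gripper_force: 0.0
[[ 318.0909105  -117.55653065]]
```

View pics/w5.png

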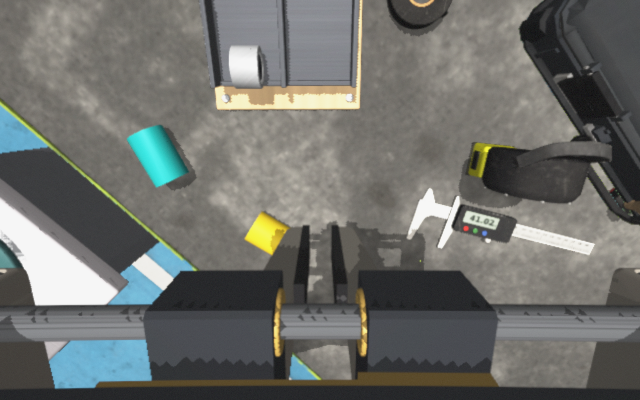

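The lane's lower part is empty and the bearing is still in place at (246,66). The tube is out of this frame, so I'll check it in the top view.

```bash
python3 - <<'E'
from h import *
im=viewer.grab_frame('top')[:,:,::-1]; cv2.imwrite('pics/t2.png',cv2.resize(im[140:280,230:380],None,fx=4,fy=4))
a=np.radians(46.3);R=np.array([[np.cos(a),-np.sin(a),0],[np.sin(a),np.cos(a),0],[0,0,1]])
print((proj(viewer.get_calibration('top'),np.array([.5645,-.0607,0])+R@[.065,-.0355,.06])-[230,140])*4)
E
```

```text
[[250.75233595 135.89453315]]
```

View pics/t2.png

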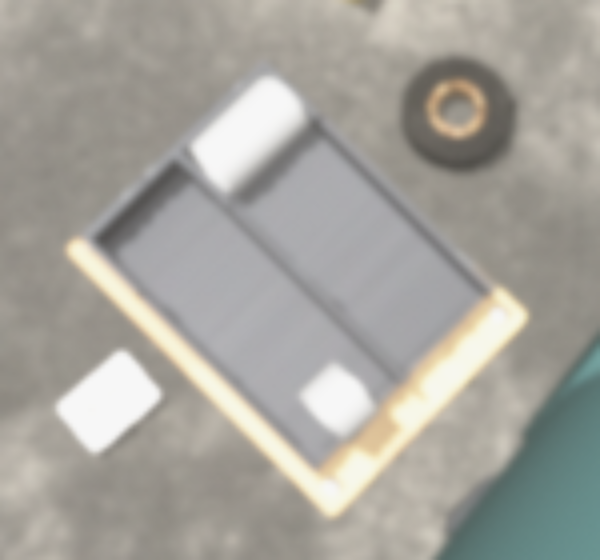

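The tube rests at (250,135) in the crop, exactly on the predicted seat pixel. The bearing, tape roll and block are unmoved.

```bash
python3 -c "
from cell import ctrl; print(ctrl.hand_in())"
```

```text
the job is handed in; nothing more can be done
None
```

The pipe offcut was pushed up its lane over the crest and now rests in the dip against the stop plate; the bearing, tape roll and block are where they were, nothing else was touched, and the job is handed in at about 13 s.

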